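# Feed a heel block through the go gauge with a push stick

### The arm

A 6-joint arm with a two-finger parallel gripper is mounted at the origin on the work surface; the furniture and walls round the work are solid. World frame = base frame: x ahead of the robot, y to its left, z up, the work surface at z = 0. Lengths are in mm, angles in rad, forces in N, time in s.
With the tool pointing down it reaches from about 400 to 925 mm from the base axis. Payload 12.5 kg.
Tool frame: the origin (TCP) lies midway between the tips of the shut fingers; the grasp point (between the pads) lies 19 mm behind it; z points along the fingers, y is the line along which they close (so a half turn about z gives the same grasp; the last joint's range is limited). The gripper opens to 95 mm and grips with 3 to 60 N. Pads are 20 mm wide; open, the fingers measure 119 mm over their backs; the gripper's body (75 mm by 180 mm) begins 59 mm behind the grasp point.
Start: joints at [1.1, 0.491, 1.559, -0, 1.092, -0.106], TCP at [222.961, 583.897, 214.661] pointing down, gripper open.
Joint ranges: [-3.1, 3.1], [-0.84, 2.19], [0.05, 2.79], [-1.13, 4.28], [0.06, 2.93], [-2.69, 2.69]. Speed limits (rad/s): [2.22, 2.22, 2.79, 3.14, 3.14, 3.14].

### API

Orientations are given as [roll, pitch, yaw] about the fixed x, y, z axes, in that order (R = Rz(yaw) Ry(pitch) Rx(roll)).
In Python, from cell import state, viewer, env, models gives the robot as it stands. The module is installed in compiled form; this text tells all that it offers.
- The arm moves only by the tool arm_command, never from a script. Its argument "rows" is a list of rows, each a list of 2 entries, a list of its own where there are three numbers: the shift along the tool's x, y, z normalised to -1 to 1, where 1 is 0.25 m, then the turn about the tool's z normalised to -1 to 1, where 1 is pi rad. A call has exactly 5 rows; each row shifts and turns the commanded pose from where the row before left it, along the tool's axes as they then stand; what a row does not reach is not made up. A row lasts 1/10 s, in which the tool goes at most 50 mm and 8.59 degrees, less where a joint would pass 70% of its speed; a pose out of reach is approached as far as the arm can. A call with a number of a shift or a turn outside -1 to 1 is refused whole. A call with a gripper value outside its range is refused whole. "claw" is the opening, from 0 (shut) to 1 (fully open), set as the call begins (left out, the last holds). The fingers move at their own pace and stop on an object; the grip force is fixed at half the most. Time passes only in rows, so rows that do not move let the fingers close, or fill a call up. It gives the time, the measured TCP pose, the force, the opening and the grip force at its end, in the units of the state.
- state(): the state, without advancing time (a new reading comes with each control period).
- viewer.read_camera(name): name is "scene" or "top"; returns (picture, depth): 384x512x3 uint8, red, green, blue; 384x512 float32, mm along the optical axis (not along the pixel's ray), 0 where there is no reading.
- viewer.get_calibration(name): a dict with "camera_matrix" (3x3 intrinsics, pixels), "world_to_cam" (4x4, takes a point from world to camera coordinates). Camera axes: x right, y up, looking along -z (the intrinsics and any distortion apply to the point x, -y, -z); pixel columns grow to the right and rows downward; lengths in mm; the calibration is good to about 2 mm. A picture is of the moment at which its call begins. get_calibration takes no time and is no camera call.
- env.job_done(): hands the job in; it is judged then, once.
Trained networks look in the newest picture that a camera, given by its name, has taken for a name from the list of things; names that differ only in an ending like _2 or _b are one class to them, and where a whole thing is asked for, a point or a joint stands for the part that bears it (a point fixed in the world has none). Each returns a list of dicts, best first, with "confidence" (0 to 1); they miss things now and then, are a little off and sometimes report something else, mostly with a low value. They report only what shows in the picture. A call takes as long as a camera call.
- models.search_frame(camera, label): "position" ([x, y, z] in mm, in world coordinates, good to about 4 mm: the middle of the surface that is visible of it).
- models.mark_of(camera, label): "position" ([x, y, z] in mm, in world coordinates, good to about 4 mm: a listed point, or the origin of a listed thing).
The state is a dict: "t": time; "joints": joint angles; "qvel": joint speeds; "tau": joint torques, N m; "eef_pos": TCP position; "tcp_rot": TCP orientation; "ft_force": force on the tool from outside, world axes, zero at the start; "moment": the same for the moment, N m; "opening": opening from 0.0 (shut) to 1.0 (fully open); "grip_force": force on a finger pad.
Only numpy, scipy, OpenCV 4.12 (cv2) and the standard library are available. Lean on these libraries where they do the work, as an engineer would, in place of code of your own. Each camera call takes 0.05 s, during which the arm holds its last target. There are 200 camera calls.

### The job

Check the black heel block in the thickness gauge. Lay it flat on the gauge's open infeed board, nose toward the clear bridge, and let go; then take the push stick from its rest and, with the stick only, push the block down the channel and under the bridge until its nose is up against the end stop. Finally draw the stick back out and lay it in its rest again as you found it, leaving the block at the stop and the other things on the bench where they are.

Things in the scene. Friction and masses are not known exactly. Their poses are not given: they have to be found in the camera images.
- gauge: Gauge fixed to the bench: pale wooden board 84 mm wide (x), 267 mm long (y), its top (the sliding floor) 12 mm above the bench. Origin: on the bench, mid-width, 127.5 mm from the infeed edge and from the end stop's face; z up; blocks are fed along +y. In order: open infeed board, aluminium fences flaring in to a 69 mm wide channel, clear bridge over it, open channel, dark end stop.
- gauge_infeed (a point): Where to lay the block: point on the floor of the open infeed board, 92 mm before the gauge's origin (y = -92 mm); nothing stands beside the board from y = -127.5 to -46 mm. Axes as the gauge's. The flared fences (18 mm high, 84 mm apart narrowing to 69) run from y = -47 to -8 mm, then straight to the stop.
- gauge_bridge (a point): Point on the floor under the middle of the clear plastic bridge (gauge y = 17.5 mm; the bridge covers y = -7.5 to 42.5 mm). Its underside is 22.5 mm and its top 30.5 mm above the floor. Axes as the gauge's.
- gauge_stop (a point): Middle of the face of the end stop (gauge y = 127.5 mm; stop 26 mm high), 9.5 mm above the floor; axes as the gauge's. A block with its nose against the stop has its centre at gauge y = 96 mm.
- heel_center (a point): Centre of the loose black heel block (nail heads on top, 60 g): 65 mm wide (x), 63 long (y), 19 high, lying flat. +y end: straight flat face 55 mm wide, 30 mm from the centre. -y end: blunt pointed nose, 31 mm from it. Sides near parallel from y = 0 to 25 mm, 65 mm apart at the foot, 60 at the top: grasp there from above. Fed nose first: its -y then points along the gauge's +y.
- stick_grip (a point): Middle of the handle of the loose pale wooden push stick (0.12 kg), 34 mm above its flat underside. Upright red handle 20 mm wide (x), 34 long (y), 50 high; from it a straight blade 22 mm wide, 12 high, reaches 128 mm ahead of the handle's front. z up, y from handle to tip. Grasp the handle from above across its 20 mm.
- stick_rest: Rest of the push stick, fixed: grey board 38 mm wide (x), 176 long (y), 6 thick, with two pairs of cheeks 12 mm high, 28 mm apart, beside the blade only (y -24 to 0 and 50 to 74 mm). Origin on the bench under its middle. The stick lies on the board between the cheeks, tip toward +y, handle's middle at about y = -65 mm, 40 mm above the bench.
- heel: The same heel block; origin at the centre of its underside, axes as above.
- stick_tip (a point): Middle of the black end face of the push stick's blade, 145 mm ahead (+y) of the handle's middle, 6 mm above the stick's underside; axes as the stick's.
- stick: The same push stick; origin at its underside, 65 mm ahead of the handle's middle.
- wax_puck: Bystander: round yellow cake of wax, 60 mm across, 23 mm high; origin under its middle.
- thread_spool: Bystander: wooden spool of red thread, 46 mm across, 58 mm high; origin under its middle.
- eyelet_carton: Bystander: small red and cream carton, 52 x 76 x 39 mm; origin under its middle.

How it is judged:
By the outcome, as a careful person would: the job done as asked, in the order asked, and still so for the second after the job is handed in, with the robot touching nothing.
It also fails if it takes over 67 s, if anything falls off the work surface, if the arm or the gripper's body presses on something with over 40 N, if the wrist force passes 120 N, or if a joint passes its speed limit or range.

## Working session

There is one attempt and no reset: what is moved stays moved. The work goes in short steps, Python scripts to look and compute and a tool call to move; the robot and the scene stay as the last step left them, time stands still between calls to the robot, and variables do not carry over. Pictures are saved under pics/ and viewed, at most 10 in all, crops included, and the job is handed in when it is done.

Besides the shell and the picture viewer there is one more tool, called after ">>>" as name(argument=value, ...), one argument or row to a line, values as JSON. arm_command: Moves the arm, as the interface text tells. Scaled input: -1 to 1 covers 0.25 m each way for a shift and pi rad each way for a turn. Its arguments: {"type":"object","properties":{"rows":{"type":"array","items":{"type":"array"}},"claw":{"type":"number"}},"required":["rows"]}

```bash
mkdir -p pics
cat > look.py <<'E'
from cell import state, viewer, env, models
import numpy as np, cv2
def pic(cam,fn):
    p,d=viewer.read_camera(cam); cv2.imwrite('pics/'+fn,cv2.cvtColor(p,cv2.COLOR_RGB2BGR)); return p,d
def cloud(cam,d):
    c=viewer.get_calibration(cam);K=c['camera_matrix'];T=np.linalg.inv(c['world_to_cam'])
    v,u=np.mgrid[:d.shape[0],:d.shape[1]]
    x=(u-K[0,2])/K[0,0]*d;y=(v-K[1,2])/K[1,1]*d
    return (np.stack([x,-y,-d,np.ones_like(d)],-1)@T.T)[...,:3]
E
python3 - <<'E'
from look import *
for c in('top','scene'):
    p,d=pic(c,c+'0.png'); np.savez(c+'0.npz',p=p,d=d,w=cloud(c,d))
    for l in ['gauge','gauge_infeed','gauge_stop','gauge_bridge','heel_center','heel','stick_grip','stick_tip','stick_rest','stick','wax_puck','thread_spool','eyelet_carton']:
        print(c,l,[(np.round(r['position']).tolist(),round(r['confidence'],2)) for r in models.mark_of(c,l)[:2]])
s=state();print(s['t'],s['eef_pos'],s['tcp_rot'],s['opening'])
E
```

```text
top gauge [([519.0, 72.0, -5.0], 0.88)]
top gauge_infeed [([531.0, -26.0, 10.0], 0.59)]
top gauge_stop [([518.0, 197.0, 22.0], 0.61)]
top gauge_bridge [([520.0, 87.0, 12.0], 0.61), ([516.0, 199.0, 24.0], 0.2)]
top heel_center [([479.0, -159.0, 11.0], 0.89)]
top heel [([487.0, -156.0, 0.0], 0.9)]
top stick_grip [([433.0, -88.0, 39.0], 0.97)]
top stick_tip [([477.0, -162.0, 10.0], 0.38)]
top stick_rest [([433.0, -20.0, 1.0], 0.61)]
top stick [([434.0, -18.0, 5.0], 0.77), ([519.0, 83.0, 12.0], 0.73)]
top wax_puck [([492.0, 305.0, 0.0], 0.64)]
top thread_spool [([374.0, -149.0, 2.0], 0.87), ([516.0, 198.0, 24.0], 0.65)]
top eyelet_carton [([548.0, 272.0, -4.0], 0.78)]
scene gauge [([524.0, 68.0, -3.0], 0.55)]
scene gauge_infeed [([526.0, -23.0, 14.0], 0.68)]
scene gauge_stop [([514.0, 195.0, 21.0], 0.83)]
scene gauge_bridge [([521.0, 85.0, 13.0], 0.97)]
scene heel_center [([482.0, -152.0, 10.0], 0.65)]
scene heel [([484.0, -151.0, -2.0], 0.66)]
scene stick_grip [([434.0, -24.0, 1.0], 0.65), ([435.0, -86.0, 37.0], 0.61)]
scene stick_tip [([439.0, 60.0, 7.0], 0.8), ([524.0, 67.0, -4.0], 0.49)]
scene stick_rest [([434.0, -23.0, 2.0], 0.64)]
scene stick [([436.0, -22.0, 10.0], 0.63)]
scene wax_puck [([487.0, 308.0, -1.0], 0.45)]
scene thread_spool [([375.0, -149.0, 3.0], 0.86)]
scene eyelet_carton [([548.0, 270.0, -0.0], 0.61)]
1.4 [222.96816426 583.89680639 214.64810607] [3.14150833e+00 3.10828500e-05 2.77680095e+00] 1.0006795236788377
```

View pics/top0.png

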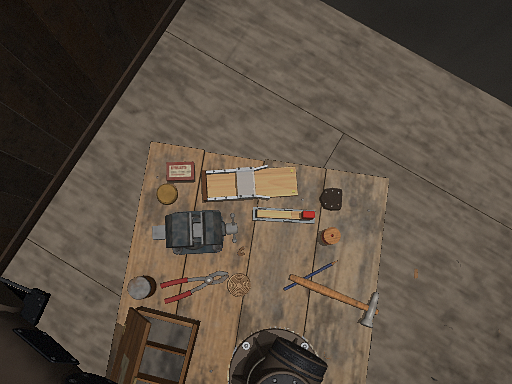

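View pics/scene0.png

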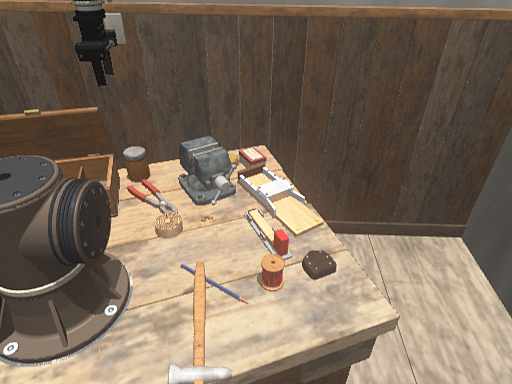

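The top view shows the gauge at about (250,183), the stick in its rest at (285,215) with its handle at (308,214), and the heel at (331,198). The scene view agrees: heel at (319,264), gauge at (280,200). Next I measure the poses from depth.

```bash
cat > m.py <<'E'
from look import *
T=np.load('top0.npz');S=np.load('scene0.npz')
def rect(xy): 
    r=cv2.minAreaRect(xy.astype(np.float32)); return np.round(r[0],1),np.round(r[1],1),round(r[2],1)
for n,Z in(('top',T),('scene',S)):
    w=Z['w'];p=Z['p'].astype(int);hsv=cv2.cvtColor(Z['p'],cv2.COLOR_RGB2HSV)
    def near(x,y,r): return np.hypot(w[...,0]-x,w[...,1]-y)<r
    m=near(482,-155,55)&(w[...,2]>13)&(w[...,2]<30); q=w[m]; print(n,'heel',m.sum(),q.mean(0),rect(q[:,:2]),np.median(q[:,2]))
    m=near(434,-88,40)&(w[...,2]>43)&(w[...,2]<75); q=w[m]; print(n,'handle',m.sum(),q.mean(0),rect(q[:,:2]),np.median(q[:,2]))
    m=near(434,-20,110)&(w[...,2]>12.5)&(w[...,2]<75)&(abs(w[...,0]-434)<22)&(hsv[...,1]>60)&(hsv[...,2]>100); q=w[m]; print(n,'blade',m.sum(),rect(q[:,:2]),np.median(q[:,2]), np.polyfit(q[:,1],q[:,0],1))
    m=(abs(w[...,0]-522)<70)&(w[...,1]>-75)&(w[...,1]<225)&(w[...,2]>7)&(w[...,2]<60); q=w[m]; print(n,'gauge',m.sum(),rect(q[:,:2]))
    # channel center line: fence tops
    for y0 in range(-50,215,15):
        mm=m&(abs(w[...,1]-y0)<7.5); 
        if mm.sum()>5: print(y0,np.round(np.percentile(w[mm][:,0],[1,99])),np.round(np.percentile(w[mm][:,2],[10,50,90])),end=';')
    print()
    b=near(0,0,800)&(abs(w[...,2])<15)&(w[...,0]>400); print('bench z',np.median(w[b][:,2]))
a=cv2.resize(T['p'][145:235,190:350],None,fx=5,fy=5,interpolation=cv2.INTER_CUBIC)
b=cv2.resize(S['p'][155:295,225:345],None,fx=4.2,fy=4.2,interpolation=cv2.INTER_CUBIC)
cv2.imwrite('pics/tc.png',a[...,::-1]);cv2.imwrite('pics/sc.png',b[...,::-1])
E
python3 m.py
```

```text
top heel 369 [ 481.31631158 -158.00675262   17.74095785] (array([ 481.6, -155.3]), array([57.2, 60.4]), 88.4) 17.69186033313008
top handle 92 [431.36487966 -85.8906023   53.37783638] (array([431. , -86.1]), array([18.4, 33. ]), 0.5) 53.93482281687898
top blade 391 (array([434.2, -25.2]), array([155.3,  21.2]), 88.8) 18.2354114194502 [3.18272321e-02 4.34909080e+02]
top gauge 2732 (array([507.7,  73.4]), array([121.4, 266.8]), 4.7)
-50 [490. 571.] [ 9. 11. 13.];-35 [489. 570.] [ 8. 11. 14.];-20 [489. 571.] [ 8. 11. 14.];-5 [487. 567.] [ 8. 11. 13.];10 [487. 567.] [ 8. 11. 14.];25 [467. 572.] [ 8. 11. 25.];40 [453. 569.] [ 9. 12. 26.];55 [480. 566.] [ 9. 13. 40.];70 [479. 563.] [36. 40. 44.];85 [477. 562.] [37. 41. 45.];100 [476. 562.] [37. 41. 44.];115 [475. 558.] [ 9. 14. 41.];130 [474. 558.] [ 8. 12. 28.];145 [473. 558.] [ 8. 12. 28.];160 [472. 555.] [ 9. 12. 29.];175 [470. 555.] [ 9. 12. 29.];190 [469. 554.] [ 8. 13. 34.];205 [469. 552.] [31. 36. 39.];
bench z -0.8538737806935615
scene heel 581 [ 480.55699503 -160.77841234   18.52294733] (array([ 482.7, -156. ]), array([59.2, 62.1])
[... 203 characters left out ...]
62.6,  26.3]), 87.7) 19.79547001284891 [5.66899061e-02 4.33931482e+02]
scene gauge 2643 (array([509.6,  73.4]), array([120.3, 268.9]), 3.8)
-50 [491. 572.] [ 9. 12. 13.];-35 [489. 572.] [11. 12. 13.];-20 [487. 570.] [10. 12. 13.];-5 [486. 567.] [10. 12. 13.];10 [484. 569.] [10. 12. 13.];25 [454. 573.] [11. 12. 26.];40 [452. 569.] [11. 13. 29.];55 [480. 565.] [11. 19. 40.];70 [479. 563.] [12. 36. 43.];85 [478. 561.] [11. 41. 43.];100 [476. 561.] [22. 42. 44.];115 [475. 558.] [13. 29. 43.];130 [474. 558.] [14. 28. 31.];145 [473. 557.] [11. 19. 30.];160 [471. 555.] [11. 13. 30.];175 [470. 554.] [11. 13. 30.];190 [469. 552.] [12. 24. 36.];205 [469. 552.] [14. 35. 39.];
bench z 0.1745924354465842
```

View pics/tc.png

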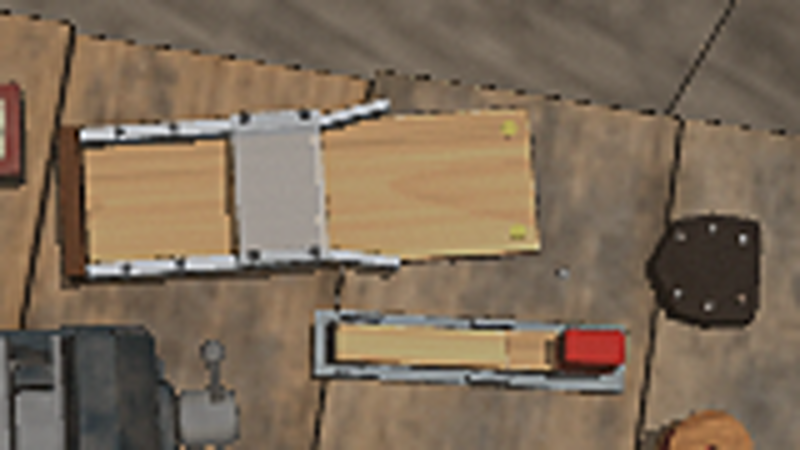

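View pics/sc.png

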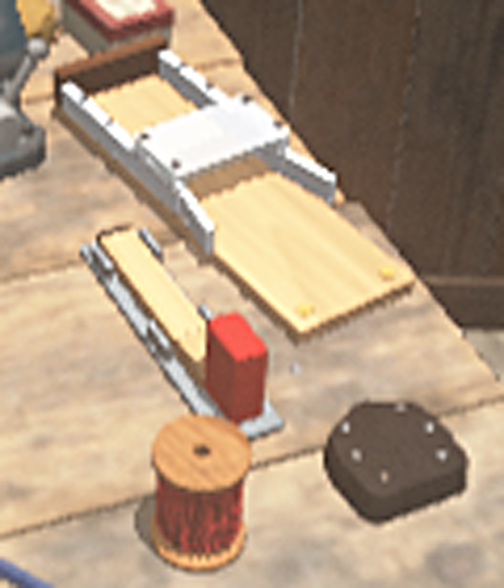

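The crops show the heel's nose pointing left (crop pixel (650,268)), which is the feed direction, and its flat face at x≈757. The stick's handle is on the right end at (594,350) with the tip to the left. The gauge is open on the right, with the bridge at (278,190) and the stop at (72,205). Next I refine the poses.

```bash
cat > fit.py <<'E'
from look import *
def edges(q,lo,hi,ax,step=5,pc=(3,97)):
    "q: Nx2; slice along axis ax, line fits of lower/upper extents of the other axis"
    o=1-ax;r=[]
    for a in np.arange(lo,hi,step):
        s=q[(q[:,ax]>=a)&(q[:,ax]<a+step)]
        if len(s)>3: r.append((a+step/2,s[:,o].min(),s[:,o].max()))
    r=np.array(r); return np.polyfit(r[:,0],r[:,1],1),np.polyfit(r[:,0],r[:,2],1)
if __name__=='__main__':
  for n in('top','scene'):
    Z=np.load(n+'0.npz');w=Z['w'];hsv=cv2.cvtColor(Z['p'],cv2.COLOR_RGB2HSV)
    m=(np.hypot(w[...,0]-482,w[...,1]+157)<50)&(w[...,2]>14)&(w[...,2]<30);q=w[m][:,:2]
    lo,hi=edges(q,460,504,0,4);print(n,'heel flat face y=',lo,'at482:',np.polyval(lo,482),'nose y',q[:,1].max())
    lo,hi=edges(q,-178,-155,1,4);print('  sides x',lo,hi,'mid at -170',(np.polyval(lo,-170)+np.polyval(hi,-170))/2)
    m=(abs(w[...,0]-522)<62)&(w[...,1]>-75)&(w[...,1]<225)&(w[...,2]>6)&(w[...,2]<60);q=w[m][:,:2]
    for a,b in((-48,10),(125,200)):
        lo,hi=edges(q[q[:,0]>465],a,b,1);print('  gauge',a,lo,hi,'mid x',(np.polyval(lo,(a+b)/2)+np.polyval(hi,(a+b)/2))/2)
    lo,hi=edges(q,500,545,0);print('  ends at520',np.polyval(lo,520),np.polyval(hi,520),lo[0],hi[0])
    m=(abs(w[...,0]-434)<25)&(w[...,1]>-70)&(w[...,1]<62)&(w[...,2]>14)&(hsv[...,0]<35)&(hsv[...,1]>70)&(hsv[...,2]>130);q=w[m]
    lo,hi=edges(q[:,:2],-60,50,1,6);print('  blade',lo,hi,'mid0',(lo[1]+hi[1])/2,q[:,1].max(),np.median(q[:,2]))
    r=((hsv[...,0]<6)|(hsv[...,0]>174))&(hsv[...,1]>150)&(np.hypot(w[...,0]-433,w[...,1]+87)<40)&(w[...,2]>50);q=w[r];print('  handle top',q[:,:2].min(0),q[:,:2].max(0),np.median(q[:,2]))
E
python3 fit.py
```

```text
top heel flat face y= [-1.75850992e-02 -1.74530415e+02] at482: -183.0064325008109 nose y -126.7913010910026
  sides x [-1.10139386e-02  4.51384728e+02] [1.31854296e-01 5.31603203e+02] mid at -170 481.2225348358961
  gauge -48 [-1.18974464e-02  4.87993498e+02] [-7.65320177e-02  5.68103944e+02] mid x 528.8888011339182
  gauge 125 [-8.67042702e-02  4.85639888e+02] [-8.29662780e-02  5.69288158e+02] mid x 513.6782909923377
  ends at520 -58.678846030856704 206.69993657525913 0.0370077796876712 0.06847248054913475
  blade [3.99192295e-02 4.25983933e+02] [2.58836085e-02 4.44103401e+02] mid0 435.04366718224264 52.30970595770221 17.578158711836863
  handle top [ 423.2264466  -101.86507535] [440.30397267 -71.25322957] 54.06801600980191
scene heel flat face y= [-5.26132947e-02 -1.59623005e+02] at482: -184.98261272214722 nose y -126.46381463946807
  sides x [-7.50066284e-02  4.39776232e+02] [2.01267076e-01 5.44564056e+02] mid at -170 481.438005973905
  gauge -48 [-1.07392676e-01  4.85310990e+02] [-7.82608037e-02  5.68482393e+02] mid x 528.6603993409979
  gauge 125 [-8.73832578e-02  4.85574989e+02] [-8.30083455e-02  5.68410176e+02] mid x 513.1482651213028
  ends at520 -59.55945024556404 205.86310640240563 0.0987713727454065 0.009536661907630804
  blade [3.52445702e-02 4.25308458e+02] [7.88214730e-02 4.43447634e+02] mid0 434.3780457833087 57.69071865611079 18.20224817430835
  handle top [ 423.51818518 -103.63868208] [441.66595657 -69.54546656] 55.533321301156434
```

```bash
cat > plan.py <<'E'
from look import *
import sys
def plan(pos,yaw,wps):
    "wps: (x,y,z,yaw,rows); prints rows of equal steps in tool axes"
    pos=np.array(pos,float)
    for *p,ty,n in wps:
        dv=(np.array(p)-pos)/n; dy=(ty-yaw)/n
        for i in range(n):
            c,s=np.cos(yaw),np.sin(yaw)
            print([[round(float(k)/250,3) for k in (dv[0]*c+dv[1]*s,dv[0]*s-dv[1]*c,-dv[2])],round(-dy/np.pi,4)])
            yaw+=dy; pos+=dv
        print('--')
def now():
    s=state(); return s['eef_pos'],s['tcp_rot'][2]
if __name__=='__main__':
    print(state()['t'],*now()); plan(*now(),[list(map(float,a.split(',')[:4]))+[int(a.split(',')[4])] for a in sys.argv[1:]])
E
python3 plan.py 500,250,180,2.15,10 481.5,-167.5,90,1.531,10
```

```text
1.4 [222.96816426 583.89680639 214.64810607] 2.7768009493653243
[[-0.151, -0.085, 0.014], np.float64(0.02)]
[[-0.156, -0.076, 0.014], np.float64(0.02)]
[[-0.161, -0.066, 0.014], np.float64(0.02)]
[[-0.164, -0.055, 0.014], np.float64(0.02)]
[[-0.168, -0.045, 0.014], np.float64(0.02)]
[[-0.17, -0.034, 0.014], np.float64(0.02)]
[[-0.172, -0.024, 0.014], np.float64(0.02)]
[[-0.173, -0.013, 0.014], np.float64(0.02)]
[[-0.174, -0.002, 0.014], np.float64(0.02)]
[[-0.173, 0.009, 0.014], np.float64(0.02)]
--
[[-0.136, -0.098, 0.036], np.float64(0.0197)]
[[-0.141, -0.089, 0.036], np.float64(0.0197)]
[[-0.147, -0.08, 0.036], np.float64(0.0197)]
[[-0.151, -0.071, 0.036], np.float64(0.0197)]
[[-0.155, -0.061, 0.036], np.float64(0.0197)]
[[-0.159, -0.052, 0.036], np.float64(0.0197)]
[[-0.162, -0.042, 0.036], np.float64(0.0197)]
[[-0.164, -0.032, 0.036], np.float64(0.0197)]
[[-0.166, -0.021, 0.036], np.float64(0.0197)]
[[-0.167, -0.011, 0.036], np.float64(0.0197)]
--
```

>>> arm_command(
  rows=[
    [[-0.151,-0.085,0.014],0.02],
    [[-0.156,-0.076,0.014],0.02],
    [[-0.161,-0.066,0.014],0.02],
    [[-0.164,-0.055,0.014],0.02],
    [[-0.168,-0.045,0.014],0.02],
  ],
  claw=1,
)

```text
t: 1.9
eef_pos: [362.3, 415.6, 197.2]
tcp_rot: [3.141, 0.0, 2.46]
ft_force: [0.8, 0.9, 0.3]
opening: 0.995
grip_force: 0.0
```

>>> arm_command(
  rows=[
    [[-0.17,-0.034,0.014],0.02],
    [[-0.172,-0.024,0.014],0.02],
    [[-0.173,-0.013,0.014],0.02],
    [[-0.174,-0.002,0.014],0.02],
    [[-0.173,0.009,0.014],0.02],
  ],
)

```text
t: 2.4
eef_pos: [500.9, 248.3, 179.7]
tcp_rot: [3.141, -0.0, 2.146]
ft_force: [-0.3, 0.6, 0.3]
opening: 1.0
grip_force: 0.0
```

>>> arm_command(
  rows=[
    [[-0.136,-0.098,0.036],0.0197],
    [[-0.141,-0.089,0.036],0.0197],
    [[-0.147,-0.08,0.036],0.0197],
    [[-0.151,-0.071,0.036],0.0197],
    [[-0.155,-0.061,0.036],0.0197],
  ],
)

```text
t: 2.9
eef_pos: [490.0, 39.7, 134.5]
tcp_rot: [3.141, 0.0, 1.837]
ft_force: [1.3, -0.3, -0.2]
opening: 1.001
grip_force: 0.0
```

>>> arm_command(
  rows=[
    [[-0.159,-0.052,0.036],0.0197],
    [[-0.162,-0.042,0.036],0.0197],
    [[-0.164,-0.032,0.036],0.0197],
    [[-0.166,-0.021,0.036],0.0197],
    [[-0.167,-0.011,0.036],0.0197],
  ],
)

```text
t: 3.4
eef_pos: [480.4, -169.4, 89.4]
tcp_rot: [3.141, 0.0, 1.527]
ft_force: [0.9, 0.2, 0.1]
opening: 0.999
grip_force: 0.0
```

```bash
sed -i 's/round(-dy/round(float(-dy)/;s/float(-dy)\/np.pi,4)/float(-dy\/np.pi),4)/' plan.py; python3 plan.py 481.5,-167.5,30,1.531,4 481.5,-167.5,3,1.531,4
```

```text
3.4 [ 480.37935438 -169.39117647   89.40288289] 1.5269144376669717
[[0.002, 0.001, 0.059], -0.0003]
[[0.002, 0.001, 0.059], -0.0003]
[[0.002, 0.001, 0.059], -0.0003]
[[0.002, 0.001, 0.059], -0.0003]
--
[[-0.0, -0.0, 0.027], -0.0]
[[-0.0, -0.0, 0.027], -0.0]
[[-0.0, -0.0, 0.027], -0.0]
[[-0.0, -0.0, 0.027], -0.0]
--
```

>>> arm_command(
  rows=[
    [[0.002,0.001,0.059],0],
    [[0.002,0.001,0.059],0],
    [[0.002,0.001,0.059],0],
    [[0.002,0.001,0.059],0],
    [[0,0,0.04],0],
  ],
)

```text
t: 3.9
eef_pos: [481.6, -165.6, 19.8]
tcp_rot: [-3.141, -0.0, 1.53]
ft_force: [1.2, -0.1, 1.3]
opening: 0.999
grip_force: 0.0
```

>>> arm_command(
  rows=[
    [[0,0,0.03],0],
    [[0,0,0.023],0],
    [[0,0,0.014],0],
    [[0,0,0],0],
    [[0,0,0],0],
  ],
)

```text
t: 4.4
eef_pos: [481.8, -165.7, 4.1]
tcp_rot: [3.141, 0.0, 1.53]
ft_force: [0.5, -0.4, 0.4]
opening: 0.998
grip_force: 0.0
```

>>> arm_command(
  rows=[
    [[0,0,0],0],
    [[0,0,0],0],
    [[0,0,0],0],
    [[0,0,0],0],
    [[0,0,0],0],
  ],
  claw=0.5,
)

```text
t: 4.9
eef_pos: [481.6, -165.6, 3.9]
tcp_rot: [3.141, -0.0, 1.53]
ft_force: [-0.2, -0.3, -0.6]
opening: 0.652
grip_force: 29.8
```

>>> arm_command(
  rows=[
    [[0,0,-0.02],0],
    [[0,0,-0.04],0],
    [[0,0,-0.06],0],
    [[0,0,-0.06],0],
    [[0,0,-0.04],0],
  ],
)

```text
t: 5.4
eef_pos: [481.9, -165.7, 60.4]
tcp_rot: [3.14, 0.0, 1.53]
ft_force: [-0.2, -0.2, -1.3]
opening: 0.652
grip_force: 29.7
```

```bash
cat > h.py <<'E'
from look import *
s=state();tz=s['eef_pos'];print(s['t'],tz,s['tcp_rot'],s['opening'],s['grip_force'])
for c in('scene','top'):
    p,d=pic(c,c+'1.png');w=cloud(c,d)
    print(c,[(np.round(r['position'],1).tolist(),round(r['confidence'],2)) for r in models.mark_of(c,'heel_center')[:2]])
    if c=='scene': cv2.imwrite('pics/sc1.png',cv2.resize(p[140:300,220:360],None,fx=3.7,fy=3.7,interpolation=cv2.INTER_CUBIC)[...,::-1])
E
python3 h.py;python3 plan.py 530,-36,60,1.655,6
```

```text
5.4 [ 481.8815603  -165.71781173   60.44767771] [3.14032979e+00 4.71417374e-04 1.52962979e+00] 0.6516571504003021 29.717586123151705
scene [([480.2, -156.2, 67.6], 0.57)]
top []
5.6 [ 481.58617747 -165.59299796   58.96245901] 1.5296090355965855
[[0.088, 0.029, -0.001], -0.0067]
[[0.087, 0.031, -0.001], -0.0067]
[[0.086, 0.032, -0.001], -0.0067]
[[0.086, 0.034, -0.001], -0.0067]
[[0.085, 0.036, -0.001], -0.0067]
[[0.084, 0.038, -0.001], -0.0067]
--
```

View pics/sc1.png

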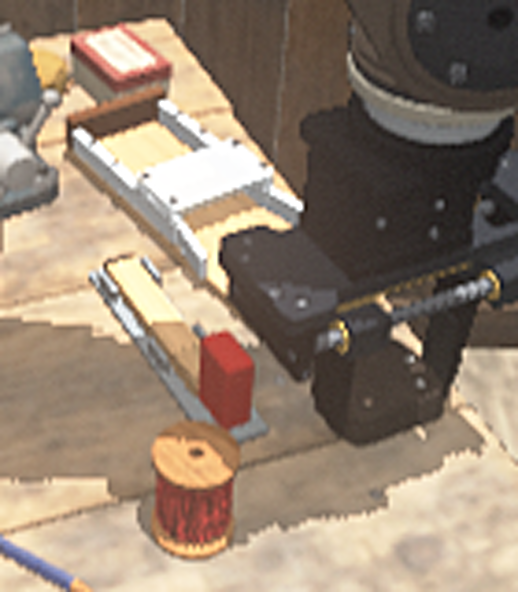

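The heel is held level between the fingers, at about (375,390) in the crop. I carry it to the infeed board.

>>> arm_command(
  rows=[
    [[0.07,0.023,-0.001],-0.0067],
    [[0.087,0.029,-0.001],-0.0067],
    [[0.087,0.032,-0.001],-0.0067],
    [[0.087,0.034,-0.001],-0.0067],
    [[0.087,0.036,-0.001],-0.0067],
  ],
)

```text
t: 6.1
eef_pos: [519.7, -60.0, 59.3]
tcp_rot: [-3.14, -0.0, 1.635]
ft_force: [0.1, -0.5, -0.5]
opening: 0.65
grip_force: 29.7
```

>>> arm_command(
  rows=[
    [[0.087,0.036,-0.001],-0.0067],
    [[0.025,0.01,0],0],
    [[0,0,0.03],0],
    [[0,0,0],0],
    [[0,0,0],0],
  ],
)

```text
t: 6.6
eef_pos: [528.9, -33.0, 52.3]
tcp_rot: [-3.14, -0.0, 1.655]
ft_force: [0.1, 0.1, -0.1]
opening: 0.651
grip_force: 29.7
```

```bash
python3 plan.py 530.1,-34,24,1.655,5 530.1,-34,17,1.655,5
```

```text
6.6 [528.89936441 -33.01573281  52.32607119] 1.6547158085522078
[[-0.001, 0.001, 0.023], -0.0]
[[-0.001, 0.001, 0.023], -0.0]
[[-0.001, 0.001, 0.023], -0.0]
[[-0.001, 0.001, 0.023], -0.0]
[[-0.001, 0.001, 0.023], -0.0]
--
[[0.0, -0.0, 0.006], 0.0]
[[0.0, -0.0, 0.006], 0.0]
[[0.0, -0.0, 0.006], 0.0]
[[0.0, -0.0, 0.006], 0.0]
[[0.0, -0.0, 0.006], 0.0]
--
```

>>> arm_command(
  rows=[
    [[-0.001,0.001,0.023],0],
    [[-0.001,0.001,0.023],0],
    [[-0.001,0.001,0.023],0],
    [[-0.001,0.001,0.023],0],
    [[-0.001,0.001,0.023],0],
  ],
)

```text
t: 7.1
eef_pos: [530.7, -33.4, 23.5]
tcp_rot: [-3.141, -0.0, 1.656]
ft_force: [0.1, -0.8, -0.3]
opening: 0.654
grip_force: 29.7
```

>>> arm_command(
  rows=[
    [[0,0,0.007],0],
    [[0,0,0.007],0],
    [[0,0,0.006],0],
    [[0,0,0.006],0],
    [[0,0,0.003],0],
  ],
)

```text
t: 7.6
eef_pos: [530.7, -33.3, 16.9]
tcp_rot: [3.141, -0.0, 1.656]
ft_force: [0.4, -0.2, -0.1]
opening: 0.648
grip_force: 29.7
```

>>> arm_command(
  rows=[
    [[0,0,0.002],0],
    [[0,0,0.002],0],
    [[0,0,0],0],
    [[0,0,0],0],
    [[0,0,0],0],
  ],
)

```text
t: 8.1
eef_pos: [530.8, -33.4, 15.9]
tcp_rot: [3.141, -0.0, 1.656]
ft_force: [-0.4, 0.2, -0.1]
opening: 0.648
grip_force: 29.7
```

>>> arm_command(
  rows=[
    [[0,0,0],0],
    [[0,0,0],0],
    [[0,0,0],0],
    [[0,0,0],0],
    [[0,0,0],0],
  ],
  claw=0.95,
)

```text
t: 8.6
eef_pos: [530.7, -33.4, 15.9]
tcp_rot: [3.142, -0.0, 1.656]
ft_force: [-0.6, 0.5, -0.0]
opening: 0.942
grip_force: 0.0
```

>>> arm_command(
  rows=[
    [[0,0,-0.03],0],
    [[0,0,-0.08],0],
    [[0,0,-0.12],0],
    [[0,0,-0.12],0],
    [[0,0,-0.05],0],
  ],
)

```text
t: 9.1
eef_pos: [531.5, -33.5, 118.7]
tcp_rot: [3.138, 0.001, 1.656]
ft_force: [0.9, -0.9, -0.6]
opening: 0.947
grip_force: 0.0
```

```bash
python3 plan.py 432,-86.5,110,1.52,5 432,-86.5,24,1.52,10
```

```text
9.1 [531.50126591 -33.46661086 118.66370218] 1.655958764501918
[[-0.036, -0.083, 0.007], 0.0087]
[[-0.038, -0.082, 0.007], 0.0087]
[[-0.04, -0.081, 0.007], 0.0087]
[[-0.042, -0.08, 0.007], 0.0087]
[[-0.044, -0.079, 0.007], 0.0087]
--
[[-0.0, 0.0, 0.034], 0.0]
[[-0.0, 0.0, 0.034], 0.0]
[[-0.0, 0.0, 0.034], 0.0]
[[-0.0, 0.0, 0.034], 0.0]
[[-0.0, 0.0, 0.034], 0.0]
[[-0.0, 0.0, 0.034], 0.0]
[[-0.0, 0.0, 0.034], 0.0]
[[-0.0, 0.0, 0.034], 0.0]
[[-0.0, 0.0, 0.034], 0.0]
[[-0.0, 0.0, 0.034], 0.0]
--
```

>>> arm_command(
  rows=[
    [[-0.036,-0.083,0.007],0.0085],
    [[-0.038,-0.082,0.007],0.0085],
    [[-0.04,-0.081,0.007],0.0085],
    [[-0.042,-0.08,0.007],0.0085],
    [[-0.044,-0.079,0.007],0.0085],
  ],
  claw=0.6,
)

```text
t: 9.6
eef_pos: [430.1, -86.8, 106.9]
tcp_rot: [-3.141, -0.0, 1.521]
ft_force: [0.5, 0.0, -0.5]
opening: 0.617
grip_force: 0.0
```

```bash
cat > g.py <<'E'
from look import *
from fit import edges
import sys
for n in('top','scene'):
    p,d=pic(n,n+sys.argv[1]+'.png');w=cloud(n,d);np.savez(n+sys.argv[1]+'.npz',p=p,d=d,w=w)
    G=np.array([521.5,67.6]);c,s=np.cos(.084),np.sin(.084)
    g=(w[...,:2]-G)@np.array([[c,-s],[s,c]])
    m=(p.max(-1)<75)&(w[...,2]>26)&(w[...,2]<36)&(abs(g[...,0])<45)&(g[...,1]>-150)&(g[...,1]<125);q=g[m]
    print(n,m.sum(),'x',q[:,0].min(),q[:,0].max(),'y',q[:,1].min(),q[:,1].max(),'z',np.median(w[m][:,2]),'rect',cv2.minAreaRect(q.astype(np.float32)))
    print([(np.round((np.array(r['position'])[:2]-G)@np.array([[c,-s],[s,c]]),1).tolist(),round(r['confidence'],2)) for r in models.mark_of(n,'heel_center')[:2]])
E
python3 g.py 2; python3 plan.py 432.2,-86.5,45,1.526,5 432.2,-86.5,21,1.526,5
```

```text
top 348 x -43.23139140358125 40.29776964608108 y -119.26355122086662 122.69669134844182 z 29.3338893728951 rect ((-1.7264175415039062, 1.4384841918945312), (241.68731689453125, 82.52473449707031), 89.41546630859375)
[([-3.4, -93.7], 0.95), ([-92.7, -80.6], 0.56)]
scene 10 x -29.78636782487712 21.26180914116738 y -120.98666858918072 -75.60095056753828 z 28.31217225045225 rect ((-11.295738220214844, -108.06230163574219), (27.52815818786621, 64.4230728149414), 45.21125793457031)
[([-1.3, -91.0], 0.76)]
9.8 [431.27229961 -86.7736663  107.18376985] 1.5218618920021643
[[0.0, 0.001, 0.05], -0.0003]
[[0.0, 0.001, 0.05], -0.0003]
[[0.0, 0.001, 0.05], -0.0003]
[[0.0, 0.001, 0.05], -0.0003]
[[0.0, 0.001, 0.05], -0.0003]
--
[[-0.0, -0.0, 0.019], -0.0]
[[-0.0, -0.0, 0.019], -0.0]
[[-0.0, -0.0, 0.019], -0.0]
[[-0.0, -0.0, 0.019], -0.0]
[[-0.0, -0.0, 0.019], -0.0]
--
```

>>> arm_command(
  rows=[
    [[0,0.001,0.05],0],
    [[0,0.001,0.05],0],
    [[0,0.001,0.05],0],
    [[0,0.001,0.05],0],
    [[0,0,0.05],0],
  ],
)

```text
t: 10.3
eef_pos: [433.0, -86.3, 44.0]
tcp_rot: [3.141, 0.0, 1.524]
ft_force: [-0.2, -0.6, 0.2]
opening: 0.599
grip_force: 0.0
```

>>> arm_command(
  rows=[
    [[0,0,0.04],0],
    [[0,0,0.03],0],
    [[0,0,0.02],0],
    [[0,0,0.006],0],
    [[0,0,0],0],
  ],
)

```text
t: 10.8
eef_pos: [432.2, -86.6, 20.6]
tcp_rot: [3.142, -0.0, 1.522]
ft_force: [0.3, -0.1, 0.2]
opening: 0.603
grip_force: 0.0
```

>>> arm_command(
  rows=[
    [[0,0,0],0],
    [[0,0,0],0],
    [[0,0,0],0],
    [[0,0,0],0],
    [[0,0,0],0],
  ],
  claw=0,
)

```text
t: 11.3
eef_pos: [432.1, -86.6, 20.7]
tcp_rot: [3.141, -0.0, 1.522]
ft_force: [-0.0, 0.5, -0.1]
opening: 0.242
grip_force: 0.0
```

Run:
```python
from look import *
s=state();print(s['t'],s['eef_pos'],s['tcp_rot'],s['joints'],s['ft_force'],s['grip_force'],s['opening'])
```

```text
11.3 [432.06695231 -86.63701339  20.70063006] [ 3.14143015e+00 -5.04525071e-05  1.52228370e+00] [-3.48062129e-01  5.75200201e-01  2.17625308e+00  2.52927509e-04
  3.89999000e-01 -2.99783427e-01] [-0.0128155   0.47786228 -0.09836328] 0.0 0.2415056094109548
```

>>> arm_command(
  rows=[
    [[0,0,0],0],
    [[0,0,0],0],
    [[0,0,-0.01],0],
    [[0,0,-0.03],0],
    [[0,0,-0.05],0],
  ],
)

```text
t: 11.8
eef_pos: [431.7, -86.5, 43.3]
tcp_rot: [-3.14, -0.0, 1.522]
ft_force: [-0.5, -0.9, -0.6]
opening: 0.209
grip_force: 30.0
```

>>> arm_command(
  rows=[
    [[0,0,-0.06],0],
    [[0,0,-0.06],0],
    [[0,0,-0.04],0],
    [[0,0,0],0],
    [[0,0,0],0],
  ],
)

```text
t: 12.3
eef_pos: [432.0, -86.6, 83.1]
tcp_rot: [3.141, 0.0, 1.522]
ft_force: [0.1, 0.8, -1.0]
opening: 0.207
grip_force: 30.0
```

```bash
python3 g.py 3; python3 plan.py 545,-210,80,1.655,8
python3 - <<'E'
from look import *
a=np.load('scene3.npz')['p'];cv2.imwrite('pics/sc3.png',cv2.resize(a[140:300,220:360],None,fx=3.7,fy=3.7,interpolation=cv2.INTER_CUBIC)[...,::-1])
E
```

```text
top 341 x -43.8358658116068 41.13901176970004 y -119.68040688527067 106.37037164376346 z 29.66617028745327 rect ((-1.6644210815429688, -7.070381164550781), (84.73240661621094, 225.8064727783203), 0.7639600038528442)
[([-2.4, -93.5], 0.73)]
scene 76 x -30.52177261152608 21.921100811022562 y -121.15316487364227 -63.18331593887108 z 30.157906447062373 rect ((-5.028070449829102, -92.62408447265625), (51.491416931152344, 58.09682083129883), 2.4374282360076904)
[([-2.1, -89.9], 0.67)]
12.5 [431.79158301 -86.58507379  82.56791336] 1.5222552621683216
[[-0.059, 0.06, 0.001], -0.0053]
[[-0.06, 0.059, 0.001], -0.0053]
[[-0.061, 0.058, 0.001], -0.0053]
[[-0.062, 0.057, 0.001], -0.0053]
[[-0.063, 0.055, 0.001], -0.0053]
[[-0.064, 0.054, 0.001], -0.0053]
[[-0.065, 0.053, 0.001], -0.0053]
[[-0.065, 0.052, 0.001], -0.0053]
--
```

View pics/sc3.png

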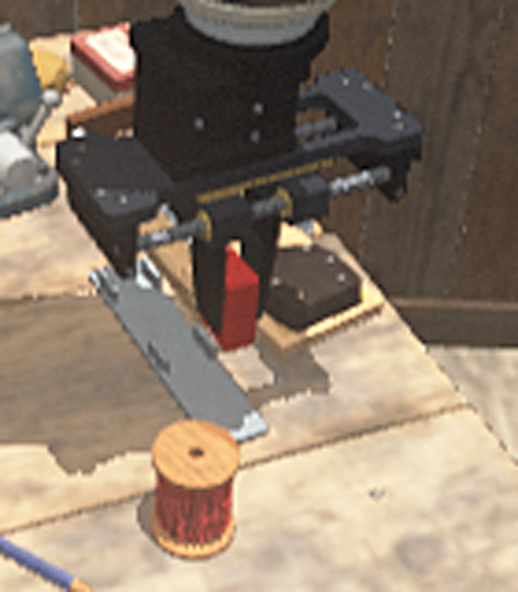

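The stick is held upright, red handle at (238,300). The heel lies on the infeed board at (315,280). I move the stick behind the block.

>>> arm_command(
  rows=[
    [[-0.05,0.045,0.001],-0.0053],
    [[-0.06,0.06,0.001],-0.0053],
    [[-0.061,0.06,0.001],-0.0053],
    [[-0.062,0.059,0.001],-0.0053],
    [[-0.063,0.058,0.001],-0.0053],
  ],
)

```text
t: 13.0
eef_pos: [501.9, -162.1, 81.3]
tcp_rot: [-3.141, -0.001, 1.606]
ft_force: [0.6, 0.3, -0.6]
opening: 0.21
grip_force: 30.0
```

>>> arm_command(
  rows=[
    [[-0.064,0.056,0.001],-0.0053],
    [[-0.065,0.053,0.001],-0.0053],
    [[-0.065,0.052,0.001],-0.0053],
    [[-0.01,0,0],0],
    [[0,0,0],0],
  ],
)

```text
t: 13.5
eef_pos: [543.8, -210.3, 80.3]
tcp_rot: [-3.14, -0.001, 1.655]
ft_force: [-0.0, -0.1, -1.7]
opening: 0.208
grip_force: 30.0
```

```bash
python3 - <<'E'
from look import *
for n in('top','scene'):
    p,d=pic(n,n+'4.png')
    for l in('stick_tip','stick_grip'):print(n,l,[(np.round(r['position'],1).tolist(),round(r['confidence'],2)) for r in models.mark_of(n,l)[:2]])
    w=cloud(n,d);np.savez(n+'4.npz',p=p,d=d,w=w)
    hsv=cv2.cvtColor(p,cv2.COLOR_RGB2HSV)
    m=(w[...,2]>62)&(w[...,2]<95)&(w[...,1]>-195)&(w[...,1]<-50)&(abs(w[...,0]-538)<35)&(p.mean(-1)>110);q=w[m]
    print(m.sum(),[(y,np.round(q[abs(q[:,1]-y)<8].mean(0),1)) for y in range(-180,-50,20) if (abs(q[:,1]-y)<8).any()], q[:,1].max() if len(q) else 0)
E
python3 plan.py 543.8,-208.5,40,1.655,5 543.8,-208.5,28.2,1.655,5
```

```text
top stick_tip []
top stick_grip []
0 [] 0
scene stick_tip [([530.9, -65.5, 69.4], 0.55), ([526.5, 66.7, -4.6], 0.28)]
scene stick_grip []
185 [(-180, array([ 530.9, -180.9,   71.2])), (-160, array([ 528.6, -159.2,   74.1])), (-140, array([ 527.1, -140.5,   74.8])), (-120, array([ 525.8, -120.8,   73.6])), (-100, array([529.1, -98.6,  76.5])), (-80, array([531.3, -80.2,  77.7])), (-60, array([535.6, -67.4,  78.6]))] -67.21367052763912
13.8 [ 544.15888553 -209.96762117   81.21392475] 1.655896126205025
[[0.001, -0.0, 0.033], 0.0001]
[[0.001, -0.0, 0.033], 0.0001]
[[0.001, -0.0, 0.033], 0.0001]
[[0.001, -0.0, 0.033], 0.0001]
[[0.001, -0.0, 0.033], 0.0001]
--
[[0.0, 0.0, 0.009], 0.0]
[[0.0, 0.0, 0.009], 0.0]
[[0.0, 0.0, 0.009], 0.0]
[[0.0, 0.0, 0.009], 0.0]
[[0.0, 0.0, 0.009], 0.0]
--
```

>>> arm_command(
  rows=[
    [[0,0,0.033],0],
    [[0,0,0.04],0],
    [[0,0,0.04],0],
    [[0,0,0.04],0],
    [[0,0,0.026],0],
  ],
)

```text
t: 14.3
eef_pos: [544.1, -210.3, 34.9]
tcp_rot: [-3.14, -0.001, 1.656]
ft_force: [0.6, -0.5, -0.5]
opening: 0.206
grip_force: 30.0
```

>>> arm_command(
  rows=[
    [[0,0,0.015],0],
    [[0,0,0.01],0],
    [[0,0,0.007],0],
    [[0,0,0],0],
    [[0,0,0],0],
  ],
)

```text
t: 14.8
eef_pos: [544.6, -210.5, 28.6]
tcp_rot: [3.141, 0.0, 1.656]
ft_force: [-0.7, 0.3, -1.6]
opening: 0.212
grip_force: 30.0
```

```bash
python3 g.py 5; python3 plan.py 543.8,-208.5,28.2,1.655,1 527.1,-11.2,28.2,1.655,10
python3 - <<'E'
from look import *
a=np.load('scene5.npz')['p'];cv2.imwrite('pics/sc5.png',cv2.resize(a[140:300,220:360],None,fx=3.7,fy=3.7,interpolation=cv2.INTER_CUBIC)[...,::-1])
E
```

```text
top 11 x -42.333519195290506 39.8751983557992 y 33.61159050986646 122.40491008286291 z 28.136933133805314 rect ((-1.2047271728515625, 78.055908203125), (82.15463256835938, 88.79338073730469), 0.066468246281147)
[]
14.95 [ 544.54192295 -210.46033258   28.59421543] 1.6556167800620614
[[0.008, -0.002, 0.002], 0.0002]
--
[[0.079, -0.0, -0.0], -0.0]
[[0.079, -0.0, -0.0], -0.0]
[[0.079, -0.0, -0.0], -0.0]
[[0.079, -0.0, -0.0], -0.0]
[[0.079, -0.0, -0.0], -0.0]
[[0.079, -0.0, -0.0], -0.0]
[[0.079, -0.0, -0.0], -0.0]
[[0.079, -0.0, -0.0], -0.0]
[[0.079, -0.0, -0.0], -0.0]
[[0.079, -0.0, -0.0], -0.0]
--Traceback (most recent call last):
  File "g.py", line 9, in <module>
    print(n,m.sum(),'x',q[:,0].min(),q[:,0].max(),'y',q[:,1].min(),q[:,1].max(),'z',np.median(w[m][:,2]),'rect',cv2.minAreaRect(q.astype(np.float32)))
                        ~~~~~~~~~~^^
    return umr_minimum(a, axis, None, out, keepdims, initial, where)
ValueError: zero-size array to reduction operation minimum which has no identity
```

View pics/sc5.png

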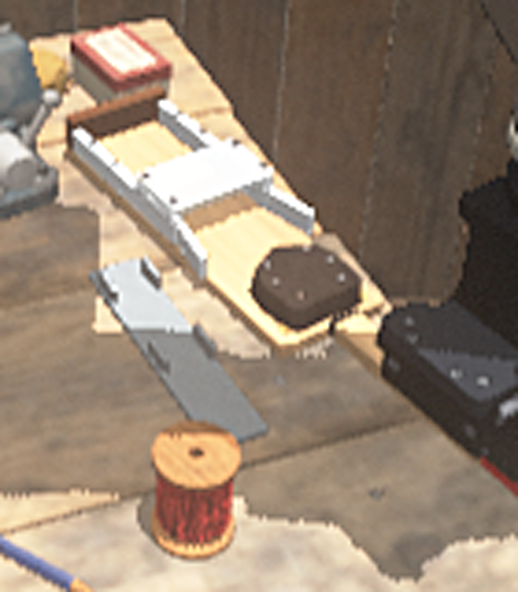

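The stick tip sits on the board right behind the heel's flat face, at about (335,322). Both are in line, so I push.

>>> arm_command(
  rows=[
    [[0.02,-0.002,0],0],
    [[0.03,0,0],0],
    [[0.03,0,0],0],
    [[0.04,0,0],0],
    [[0.04,0,0],0],
  ],
)

```text
t: 15.45
eef_pos: [540.4, -169.6, 28.4]
tcp_rot: [-3.142, -0.0, 1.656]
ft_force: [0.7, -0.1, -0.6]
opening: 0.213
grip_force: 30.0
```

>>> arm_command(
  rows=[
    [[0.04,0,0],0],
    [[0.04,0,0],0],
    [[0.04,0,0],0],
    [[0.04,0,0],0],
    [[0.03,0,0],0],
  ],
)

```text
t: 15.95
eef_pos: [536.4, -122.3, 28.4]
tcp_rot: [-3.142, -0.0, 1.656]
ft_force: [-1.3, 0.3, -0.4]
opening: 0.212
grip_force: 30.0
```

```bash
sed -i 's/q=g\[m\]$/q=g[m]; q=q if len(q) else np.zeros((1,2))/' g.py; python3 g.py 6; python3 plan.py 528.1,-21.2,28,1.655,15
python3 - <<'E'
from look import *
a=np.load('scene6.npz')['p'];cv2.imwrite('pics/sc6.png',cv2.resize(a[140:300,220:360],None,fx=3.7,fy=3.7,interpolation=cv2.INTER_CUBIC)[...,::-1])
E
```

```text
top 3 x 34.327281633301276 38.11816324806826 y 103.70504375900836 118.25747304503278 z 28.411505393343532 rect ((35.89802551269531, 110.89667510986328), (0.6710624694824219, 15.038089752197266), 14.600944519042969)
[]
scene 6 x -30.712554463989747 10.702949745041494 y -43.658599687842504 0.7822272024142485 z 28.0990758602195 rect ((-12.99771785736084, -25.118392944335938), (13.609115600585938, 56.7210578918457), 40.86161804199219)
[([-2.4, -11.9], 0.58)]
16.15 [ 536.62041187 -123.22758193   28.37683993] 1.655900816450261
[[0.027, 0.0, 0.0], 0.0]
[[0.027, 0.0, 0.0], 0.0]
[[0.027, 0.0, 0.0], 0.0]
[[0.027, 0.0, 0.0], 0.0]
[[0.027, 0.0, 0.0], 0.0]
[[0.027, 0.0, 0.0], 0.0]
[[0.027, 0.0, 0.0], 0.0]
[[0.027, 0.0, 0.0], 0.0]
[[0.027, 0.0, 0.0], 0.0]
[[0.027, 0.0, 0.0], 0.0]
[[0.027, 0.0, 0.0], 0.0]
[[0.027, 0.0, 0.0], 0.0]
[[0.027, 0.0, 0.0], 0.0]
[[0.027, 0.0, 0.0], 0.0]
[[0.027, 0.0, 0.0], 0.0]
--
```

View pics/sc6.png

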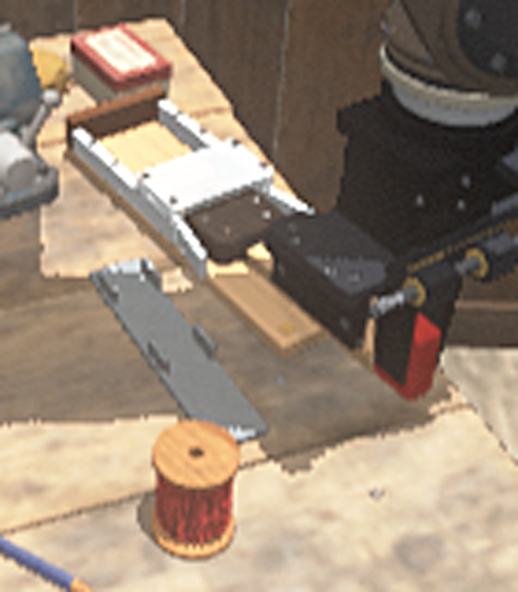

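The block is straight between the flared fences at (235,222), with its nose entering under the bridge. I keep pushing.

>>> arm_command(
  rows=[
    [[0.03,0,0],0],
    [[0.04,0,0],0],
    [[0.04,0,0],0],
    [[0.04,0,0],0],
    [[0.04,0,0],0],
  ],
)

```text
t: 16.65
eef_pos: [532.3, -74.9, 28.3]
tcp_rot: [-3.141, -0.0, 1.656]
ft_force: [-0.3, -0.4, -0.3]
opening: 0.211
grip_force: 30.0
```

>>> arm_command(
  rows=[
    [[0.04,0,0],0],
    [[0.04,0,0],0],
    [[0.04,0,0],0],
    [[0.03,0,0],0],
    [[0.02,0,0],0],
  ],
)

```text
t: 17.15
eef_pos: [528.8, -32.8, 28.4]
tcp_rot: [3.142, -0.0, 1.656]
ft_force: [0.1, 0.3, -1.3]
opening: 0.209
grip_force: 30.0
```

```bash
python3 g.py 7; python3 plan.py 527.1,-11.2,28,1.655,1
```

```text
top 0 x 0.0 0.0 y 0.0 0.0 z nan rect ((0.0, 0.0), (0.0, 0.0), 0.0)
[]
scene 29 x -29.650075950303886 24.74799642498641 y -113.97154321392884 106.2579884649466 z 31.200748558340592 rect ((-8.041985511779785, -3.5703506469726562), (220.20140075683594, 54.10295486450195), 85.85472869873047)
[([-0.7, 75.6], 0.54)]
17.35 [529.00281037 -33.63595629  28.40957432] 1.6557253266845033
[[0.09, 0.0, 0.002], 0.0002]
--
  return _methods._mean(a, axis=axis, dtype=dtype,
  ret = ret.dtype.type(ret / rcount)
```

>>> arm_command(
  rows=[
    [[0.016,0,0],0],
    [[0.016,0,0],0],
    [[0.016,0,0],0],
    [[0.012,0,0],0],
    [[0.006,0,0],0],
  ],
)

```text
t: 17.85
eef_pos: [527.5, -16.8, 28.4]
tcp_rot: [-3.142, -0.0, 1.656]
ft_force: [0.0, -1.2, -1.0]
opening: 0.206
grip_force: 30.0
```

>>> arm_command(
  rows=[
    [[0.004,0,0],0],
    [[0.003,0,0],0],
    [[0.003,0,0],0],
    [[0,0,0],0],
    [[0,0,0],0],
  ],
)

```text
t: 18.35
eef_pos: [527.3, -14.7, 28.3]
tcp_rot: [-3.142, -0.0, 1.655]
ft_force: [0.4, -0.5, -1.6]
opening: 0.207
grip_force: 30.0
```

>>> arm_command(
  rows=[
    [[0.004,0,0],0],
    [[0.004,0,0],0],
    [[0.002,0,0],0],
    [[0,0,0],0],
    [[0,0,0],0],
  ],
)

```text
t: 18.85
eef_pos: [527.1, -12.2, 28.4]
tcp_rot: [3.142, -0.0, 1.656]
ft_force: [-0.1, 0.1, -1.9]
opening: 0.211
grip_force: 30.0
```

>>> arm_command(
  rows=[
    [[0.002,0,0],0],
    [[0.002,0,0],0],
    [[0.002,0,0],0],
    [[0,0,0],0],
    [[0,0,0],0],
  ],
)

```text
t: 19.35
eef_pos: [527.0, -10.8, 28.4]
tcp_rot: [3.141, 0.0, 1.656]
ft_force: [0.1, -3.0, -1.0]
opening: 0.207
grip_force: 30.0
```

>>> arm_command(
  rows=[
    [[0.002,0,0],0],
    [[0.002,0,0],0],
    [[0,0,0],0],
    [[0,0,0],0],
    [[0,0,0],0],
  ],
)

```text
t: 19.85
eef_pos: [527.3, -10.4, 28.6]
tcp_rot: [3.141, 0.001, 1.656]
ft_force: [0.3, -8.3, 0.8]
opening: 0.209
grip_force: 30.0
```

```bash
python3 g.py 8;python3 - <<'E'
from look import *
a=np.load('top8.npz')['p'];b=np.load('scene8.npz')['p']
a=cv2.resize(a[150:210,195:305],None,fx=5,fy=5,interpolation=cv2.INTER_CUBIC);b=cv2.resize(b[155:215,225:335],None,fx=5,fy=5,interpolation=cv2.INTER_CUBIC)
cv2.imwrite('pics/c8.png',np.vstack([a[:295],b[:300]])[...,::-1])
print(state()['ft_force'])
E
```

```text
top 0 x 0.0 0.0 y 0.0 0.0 z nan rect ((0.0, 0.0), (0.0, 0.0), 0.0)
[]
scene 31 x -31.69773085813445 38.43516987204178 y -90.41147288108986 109.15046646567093 z 30.205324742090852 rect ((-19.524715423583984, 17.628028869628906), (206.42193603515625, 64.44261169433594), 74.92249298095703)
[([-4.1, 96.5], 0.55)]
[ 0.04079337 -8.55305074 -0.10891468]
  return _methods._mean(a, axis=axis, dtype=dtype,
  ret = ret.dtype.type(ret / rcount)
```

View pics/c8.png

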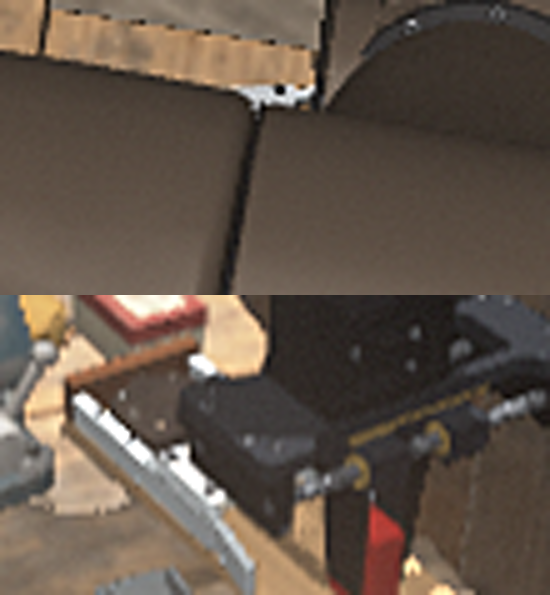

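The heel lies against the dark stop at about (130,385) in the lower crop. The contact force rose to 8.5 N and the network puts its centre at y = 96.5. I draw the stick back.

>>> arm_command(
  rows=[
    [[-0.02,0,0],0],
    [[-0.06,0,0],0],
    [[-0.1,0,0],0],
    [[-0.12,0,0],0],
    [[-0.12,0,0],0],
  ],
)

```text
t: 20.55
eef_pos: [535.7, -116.0, 28.3]
tcp_rot: [-3.142, -0.0, 1.656]
ft_force: [0.5, -0.4, -1.4]
opening: 0.204
grip_force: 30.0
```

>>> arm_command(
  rows=[
    [[-0.1,0,0],0],
    [[-0.05,0,0],0],
    [[0,0,-0.06],0],
    [[0,0,-0.08],0],
    [[0,0,-0.08],0],
  ],
)

```text
t: 21.05
eef_pos: [538.5, -151.7, 83.7]
tcp_rot: [-3.141, -0.001, 1.655]
ft_force: [0.3, -0.6, -2.0]
opening: 0.207
grip_force: 30.0
```

```bash
python3 g.py 9 2>/dev/null; python3 plan.py 432.0,-86.6,84,1.522,10
```

```text
top 170 x -28.52988953884371 39.417782164360254 y 75.75116941559097 123.30227317164635 z 29.48138634531813 rect ((10.901506423950195, 103.21558380126953), (30.49061393737793, 75.75923156738281), 62.98585891723633)
[([-6.5, 94.7], 0.49)]
scene 13 x -31.537653541824923 21.37442351101615 y 67.09641333826505 108.27774709760641 z 28.43288389958809 rect ((-13.552250862121582, 75.95999908447266), (32.723350524902344, 63.084686279296875), 51.97996139526367)
[([0.9, 98.5], 0.77), ([3.2, 102.9], 0.53)]
21.25 [ 538.77205734 -151.57491832   83.12681719] 1.655673720607217
[[0.03, -0.04, -0.0], 0.0043]
[[0.029, -0.041, -0.0], 0.0043]
[[0.028, -0.041, -0.0], 0.0043]
[[0.028, -0.042, -0.0], 0.0043]
[[0.027, -0.042, -0.0], 0.0043]
[[0.027, -0.042, -0.0], 0.0043]
[[0.026, -0.043, -0.0], 0.0043]
[[0.026, -0.043, -0.0], 0.0043]
[[0.025, -0.043, -0.0], 0.0043]
[[0.024, -0.044, -0.0], 0.0043]
--
```

>>> arm_command(
  rows=[
    [[0.03,-0.04,0],0.0043],
    [[0.029,-0.041,0],0.0043],
    [[0.028,-0.041,0],0.0043],
    [[0.028,-0.042,0],0.0043],
    [[0.027,-0.042,0],0.0043],
  ],
)

```text
t: 21.75
eef_pos: [484.3, -118.5, 83.3]
tcp_rot: [-3.141, -0.0, 1.587]
ft_force: [0.2, 0.3, -1.0]
opening: 0.209
grip_force: 30.0
```

>>> arm_command(
  rows=[
    [[0.027,-0.042,0],0.0043],
    [[0.026,-0.043,0],0.0043],
    [[0.026,-0.043,0],0.0043],
    [[0.025,-0.043,0],0.0043],
    [[0.024,-0.044,0],0.0043],
  ],
)

```text
t: 22.25
eef_pos: [431.2, -86.1, 83.4]
tcp_rot: [3.141, -0.0, 1.519]
ft_force: [0.1, 0.2, -1.5]
opening: 0.21
grip_force: 30.0
```

>>> arm_command(
  rows=[
    [[0,0,0],0],
    [[0,0,0],0],
    [[0,0,0],0],
    [[0,0,0],0],
    [[0,0,0],0],
  ],
)

```text
t: 22.75
eef_pos: [432.2, -86.9, 83.3]
tcp_rot: [3.142, -0.0, 1.52]
ft_force: [-0.3, -0.1, -1.0]
opening: 0.207
grip_force: 30.0
```

```bash
python3 plan.py 432.0,-86.6,45,1.522,5 432.0,-86.6,22,1.522,5
```

```text
22.75 [432.24754456 -86.85539452  83.27850955] 1.5203796766159883
[[0.0, -0.0, 0.031], -0.0001]
[[0.0, -0.0, 0.031], -0.0001]
[[0.0, -0.0, 0.031], -0.0001]
[[0.0, -0.0, 0.031], -0.0001]
[[0.0, -0.0, 0.031], -0.0001]
--
[[-0.0, 0.0, 0.018], -0.0]
[[-0.0, 0.0, 0.018], -0.0]
[[-0.0, 0.0, 0.018], -0.0]
[[-0.0, 0.0, 0.018], -0.0]
[[-0.0, 0.0, 0.018], -0.0]
--
```

>>> arm_command(
  rows=[
    [[0.001,0,0.03],-0.0003],
    [[0,0,0.04],0],
    [[0,0,0.04],0],
    [[0,0,0.04],0],
    [[0,0,0.03],0],
  ],
)

```text
t: 23.25
eef_pos: [431.8, -86.3, 37.1]
tcp_rot: [-3.141, -0.0, 1.521]
ft_force: [0.2, -0.5, -1.4]
opening: 0.208
grip_force: 30.0
```

>>> arm_command(
  rows=[
    [[0,0,0.02],0],
    [[0,0,0.016],0],
    [[0,0,0.016],0],
    [[0,0,0.01],0],
    [[0,0,0.006],0],
  ],
)

```text
t: 23.75
eef_pos: [432.0, -86.4, 21.2]
tcp_rot: [3.141, -0.0, 1.521]
ft_force: [-0.4, 0.2, -1.1]
opening: 0.208
grip_force: 30.0
```

>>> arm_command(
  rows=[
    [[0,0,0.001],0],
    [[0,0,0],0],
    [[0,0,0],0],
    [[0,0,0],0],
    [[0,0,0],0],
  ],
)

```text
t: 24.25
eef_pos: [432.1, -86.4, 21.2]
tcp_rot: [3.141, -0.0, 1.521]
ft_force: [-0.2, -0.7, -1.0]
opening: 0.208
grip_force: 30.0
```

>>> arm_command(
  rows=[
    [[0,0,0.001],0],
    [[0,0,0.001],0],
    [[0,0,0.001],0],
    [[0,0,0],0],
    [[0,0,0],0],
  ],
)

```text
t: 24.75
eef_pos: [432.1, -86.4, 20.7]
tcp_rot: [3.141, 0.0, 1.521]
ft_force: [-1.2, -0.3, 7.1]
opening: 0.208
grip_force: 30.0
```

>>> arm_command(
  rows=[
    [[0,0,0],0],
    [[0,0,0],0],
    [[0,0,0],0],
    [[0,0,0],0],
    [[0,0,0],0],
  ],
  claw=0.55,
)

```text
t: 25.25
eef_pos: [432.0, -86.4, 20.3]
tcp_rot: [-3.142, -0.0, 1.521]
ft_force: [0.4, -0.1, 0.2]
opening: 0.537
grip_force: 0.0
```

>>> arm_command(
  rows=[
    [[0,0,-0.04],0],
    [[0,0,-0.1],0],
    [[0,0,-0.15],0],
    [[0,0,-0.18],0],
    [[0,0,-0.18],0],
  ],
)

```text
t: 25.75
eef_pos: [431.4, -86.2, 185.2]
tcp_rot: [-3.141, -0.0, 1.521]
ft_force: [1.5, 0.0, 0.7]
opening: 0.548
grip_force: 0.0
```

>>> arm_command(
  rows=[
    [[-0.15,0,-0.1],0],
    [[-0.18,0,0],0],
    [[-0.18,0,0],0],
    [[-0.18,0,0],0],
    [[-0.1,0,0],0],
  ],
)

```text
t: 26.25
eef_pos: [421.7, -286.5, 208.7]
tcp_rot: [3.141, 0.001, 1.52]
ft_force: [1.1, 1.2, -0.5]
opening: 0.55
grip_force: 0.0
```

```bash
python3 g.py A 2>/dev/null;python3 - <<'E'
from look import *
a=np.load('topA.npz')['p'];b=np.load('sceneA.npz')['p']
a=cv2.resize(a[145:235,150:350],None,fx=3,fy=3,interpolation=cv2.INTER_CUBIC);b=cv2.resize(b[145:250,215:335],None,fx=3,fy=3,interpolation=cv2.INTER_CUBIC)
b=np.hstack([b,np.zeros((b.shape[0],a.shape[1]-b.shape[1],3),np.uint8)])
cv2.imwrite('pics/cA.png',np.vstack([a,b])[...,::-1]);print(state()['t'],state()['eef_pos'])
E
```

```text
top 342 x -42.39918624501881 40.02920769466329 y -28.149294711632606 123.28539616083269 z 29.706222636850498 rect ((-1.3366355895996094, 47.737186431884766), (151.0181121826172, 82.20735168457031), 89.46937561035156)
[([-92.9, -79.3], 0.67), ([-3.2, 94.6], 0.56)]
scene 2 x -31.237721428018027 -29.143361015201677 y 83.22293794703292 106.95144957452817 z 30.333892697169517 rect ((-30.190540313720703, 95.08718872070312), (23.820756912231445, 0.0), -95.04405212402344)
[([-0.3, 98.0], 0.71)]
26.45 [ 421.83597333 -283.44308608  208.08798789]
```

View pics/cA.png

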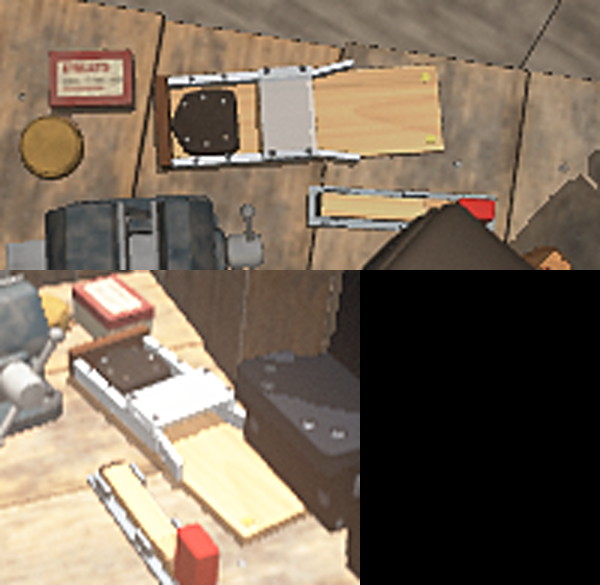

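The heel sits straight with its nose against the dark stop (nose at (171,122) in the upper crop). The stick is back between its cheeks with the tip to the left, and the carton, wax and spool have not moved. I hand it in.

```bash
python3 -c "
from cell import env
print(env.job_done())"
```

```text
the job is handed in; nothing more can be done
None
```

The job is handed in at about 26 s of the 67 s allowed: the heel block is under the bridge with its nose against the end stop, the push stick is back in its rest, and the other things on the bench were not touched.

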